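# Make up two lamp repair kits

## Robot

A 6-joint arm with a two-finger parallel gripper is mounted at the origin on the work surface. World frame = base frame: x ahead of the robot, y to its left, z up, the work surface at z = 0. Lengths are in m, angles in rad, forces in N, time in s.
With the tool pointing down it reaches from about 0.325 to 0.9 m from the base axis. Payload 6.1 kg.
Tool frame: the origin (TCP) lies on the centre line of the jaws, within the pads' length; the fingertips stand 25 mm ahead of it and the grasp point (between the pads) lies 6 mm ahead of it; z points along the fingers, y is the line along which they close (so a half turn about z gives the same grasp; the last joint's range is limited). The gripper opens to 87 mm and grips with 3 to 60 N. Pads are 19 mm wide; open, the fingers measure 117 mm over their backs; the gripper's body (75 mm by 190 mm) begins 51 mm behind the grasp point.
Start: joints at [-1.444, 0.22, 1.526, -0, 1.395, -0.126], TCP at [0.156, -0.605, 0.248] pointing down, gripper open.
Joint ranges: [-2.98, 2.98], [-0.91, 2.08], [0.09, 2.57], [-1.24, 4.39], [0.2, 2.65], [-2.68, 2.68]. Speed limits (rad/s): [2.57, 2.57, 3.01, 3.14, 3.14, 3.14].

## Interface

Orientations are given as [roll, pitch, yaw] about the fixed x, y, z axes, in that order (R = Rz(yaw) Ry(pitch) Rx(roll)).
In Python, from bench import bot gives the robot as it stands. The module is installed in compiled form; this text tells all that it offers.
- The arm moves only by the shell command python3 -m handwheel 'ROWS'. ROWS is JSON, a list of rows, each a list of 7 numbers: the opening, from -1 (shut) to 1 (fully open), then the shift along the tool's x, y, z in m, then the turn, a rotation vector about the tool's x, y, z in rad. In form: [[grip, x, y, z, rx, ry, rz], ...]. A call has 1 to 10 rows; each row is the pose to reach, as a shift and turn from the pose commanded when the call began, along the tool's axes at that moment; what a row does not reach only later rows make up. A row lasts 1/10 s, in which the tool goes at most 50 mm and 8.59 degrees, less where a joint would pass 70% of its speed; a pose out of reach is approached as far as the arm can. A call with a gripper value outside its range is refused whole. The fingers move at their own pace and stop on an object; the grip force is fixed at half the most. Time passes only in rows, so rows that repeat a pose let the fingers close. It gives the time, the measured TCP pose, the force, the opening and the grip force at its end, in the units of the state.
- bot.state(): the state, without advancing time (a new reading comes with each control period).
- bot.grab_frame(name): name is "scene" or "top" or "wrist"; returns a dict with "image" (420x560x3 uint8, red, green, blue), "depth" (420x560 float32, m along the optical axis (not along the pixel's ray), 0 where there is no reading), "vfov" (degrees; the focal length in pixels is half the picture's height over the tangent of half this angle, whatever the lens; pixels are square), "cx", "cy" (the principal point, pixels), "D" ([k1, k2, p1, p2, k3] as OpenCV has them; the pictures are not rectified), "rvec" (rotation vector, rad) and "tvec" (3), from world to camera coordinates, as OpenCV has them. Camera axes: x right, y down, z forward; pixel columns grow to the right and rows downward; lengths in m; the calibration is good to about 2 mm. A picture is of the moment at which its call begins.
- bot.finish_job(): hands the job in; it is judged then, once.
The state is a dict: "time_s": time; "q": joint angles; "joint_velocities": joint speeds; "tau": joint torques, N m; "position": TCP position; "ee_rot": TCP orientation; "contact_force": force on the tool from outside, world axes, zero at the start; "moment": the same for the moment, N m; "width": finger opening in m; "grip_force": force on a finger pad.
Only numpy, scipy, OpenCV 4.12 (cv2) and the standard library are available. Lean on these libraries where they do the work, as an engineer would, in place of code of your own. Each camera call takes 0.05 s, during which the arm holds its last target. There are 200 camera calls.

## Task

Make up the two repair kits: the large spiral bulb, the porcelain lampholder and the screwdriver go in the bigger tray with three cut-outs (the ceiling light kit), and the small spiral bulb and the mains plug go in the smaller tray with two cut-outs (the table lamp kit). Seat every part fully down in the cut-out shaped for it: bulbs upright with the cap in the round well, the screwdriver lying in the long recess, lampholder and plug flat in the square recess of their own tray, the same way up as now. Leave the globe bulb and the dish of screws where they are, and do not knock any bulb over.

Things in the scene. Friction and masses are not known exactly. Their poses are not given: they have to be found in the camera images.
- large_bulb: Large spiral bulb, cap down in a well of the bulb rack; 122 mm tall, glass spiral 54 mm across from 60 to 122 mm above the origin. Steel screw cap 26 mm wide, 26 mm long, tapering to a 10 mm tip; the shoulder above it rests on the well's rim. Origin: the cap's tip (lowest point, on the axis), z up along the bulb; seated in any well it is 6 mm above the shelf. 130 g.
- small_bulb: Small spiral bulb, cap down in another rack well; 90 mm tall, glass spiral 40 mm across from 52 to 90 mm up, housing below 44 mm. Steel screw cap 26 mm wide, 26 mm long, tapering to a 10 mm tip; the shoulder above it rests on the well's rim. Origin: the cap's tip (lowest point, on the axis), z up along the bulb; seated in any well it is 6 mm above the shelf. 70 g.
- globe_bulb: Bulb with a smooth round globe 62 mm across, 107 mm tall, in the third well of the rack; stays there. Origin: the cap's tip (lowest point, on the axis), z up along the bulb. (The rack, not tracked, is a grey fixed block 66 x 250 x 32 mm on the far side of the stock, its wells in a row 85 mm apart.)
- lampholder: White porcelain lampholder standing on its flange, mouth up: round flange 64 mm across, 13 mm thick, on it an upright round barrel 44 mm across, open at its top 49.5 mm above the underside (wall 5 mm). Origin: centre of the underside, z up. 150 g.
- mains_plug: White three-pin mains plug, no cable, lying on its back with three brass pins up: square body 50 x 50 mm, 26 mm thick, pins up to 48 mm above the underside. Origin: centre of the underside, z up, x and y parallel to the body's sides. 70 g.
- screwdriver: Screwdriver lying flat, 150 mm long: round blue handle 26 mm across from x = -75 to 0 mm, thin steel blade from 0 to +75 mm. Origin: middle of the length, on the axis (13 mm above what the handle lies on); x runs to the tip. 70 g, centre of mass near x = -30 mm: grip there.
- ceiling_tray: Bigger kit tray, a fixed black slab 200 (x) x 170 (y) x 32 mm on the shelf. Origin: centre of the underside. Round well 33 mm across, 29 mm deep, at x = 50, y = -33 mm. Squarish recess 88 (x) x 86 (y) mm at x = -50, y = -33. Long recess 172 (x) x 50 (y) mm at x = 0, y = 47. Recesses are 10 mm deep: floor 22 mm above the underside.
- table_tray: Smaller kit tray, a fixed black slab 190 (x) x 100 (y) x 32 mm on the shelf. Origin: centre of the underside. Round well 33 mm across, 29 mm deep, at x = 50, y = 0 mm. Square recess 76 x 76 mm at x = -45, y = 0, 10 mm deep: floor 22 mm above the underside.
- dish: Small white ceramic dish, 80 mm across, 24 mm high, holding brass screws, among the loose parts; stays where it is. Origin: centre of the underside. (A tape measure 66 x 36 x 63 mm, not tracked, stands nearer the robot.)
Not all that is in view belongs to the job. Leave any orange look-alike of the screwdriver alone.

How it is judged:
By the outcome, as a careful person would: the job done as asked, in the order asked, and still so for the second after the job is handed in, with the robot touching nothing.
It also fails if it takes over 131 s, if anything falls off the work surface, if the arm or the gripper's body presses on something with over 40 N, if the wrist force passes 120 N, or if a joint passes its speed limit or range.

## Working session

There is one attempt and no reset: what is moved stays moved. The work goes in short steps, Python scripts to look and compute and a shell command to move; the robot and the scene stay as the last step left them, time stands still between calls to the robot, and variables do not carry over. Pictures are saved under pics/ and viewed, at most 14 in all, crops included, and the job is handed in when it is done.

```bash
mkdir -p pics; cat > h.py <<'E'
import numpy as np, cv2, pickle
from bench import bot
def K(f):
    h=f["image"].shape[0]; F=h/2/np.tan(np.radians(f["vfov"])/2)
    return np.array([[F,0,f["cx"]],[0,F,f["cy"]],[0,0,1.]])
def grab(n,save=None):
    f=bot.grab_frame(n)
    if save:
        cv2.imwrite(f"pics/{save}.png",f["image"][:,:,::-1]); pickle.dump(dict(f),open(f"pics/{save}.pkl","wb"))
    return f
def load(s): return pickle.load(open(f"pics/{s}.pkl","rb"))
def rays(f,px):
    px=np.asarray(px,float).reshape(-1,1,2)
    n=cv2.undistortPoints(px,K(f),np.array(f["D"],float)).reshape(-1,2)
    R,_=cv2.Rodrigues(np.array(f["rvec"],float)); t=np.array(f["tvec"],float).ravel()
    return -R.T@t, np.c_[n,np.ones(len(n))]@R   # centre, dirs (world, unit depth)
def onplane(f,px,z):
    c,d=rays(f,px); return c+d*((z-c[2])/d[:,2])[:,None]
def cloud(f):
    h,w=f["depth"].shape; u,v=np.meshgrid(np.arange(w),np.arange(h))
    c,d=rays(f,np.c_[u.ravel(),v.ravel()])
    return (c+d*f["depth"].reshape(-1,1)).reshape(h,w,3)
E
python3 - <<'E'
from h import *
s=bot.state(); print({k:np.round(v,3) for k,v in s.items()})
for n in("scene","top","wrist"):
    f=grab(n,n+"0"); c,d=rays(f,[[280,210]]); print(n,f["vfov"],np.round(c,3),np.round(d,2),f["D"])
E
```

```text
{'time_s': np.float64(0.0), 'q': array([-1.444,  0.221,  1.528, -0.   ,  1.395, -0.126]), 'joint_velocities': array([-0.   , -0.001, -0.001,  0.   , -0.   , -0.   ]), 'tau': array([ 1.0000e-03, -4.9462e+01, -3.8737e+01,  7.0000e-02,  5.7000e-02,
       -0.0000e+00]), 'position': array([ 0.156, -0.605,  0.246]), 'ee_rot': array([-3.14 , -0.   ,  0.253]), 'contact_force': array([-0.024, -0.232,  0.031]), 'moment': array([-0.058, -0.029,  0.014]), 'grip_force': np.float64(0.0), 'width': np.float64(0.087)}
scene 46.10467195050659 [1.153 0.198 1.153] [[-0.54 -0.15 -0.83]] [-0.00302987  0.          0.          0.          0.        ]
top 52.95722980676197 [0.341 0.019 0.951] [[ 0.1  -0.01 -1.  ]] [-0.11836098  0.          0.          0.          0.        ]
wrist 61.335998140588444 [ 0.23  -0.585  0.384] [[-0.29 -0.08 -0.95]] [0.01236223 0.         0.         0.         0.        ]
```

View pics/scene0.png

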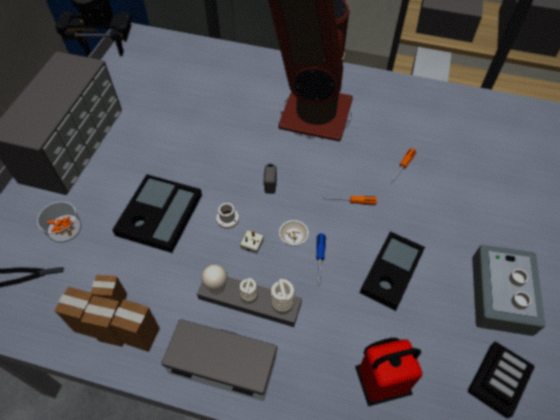

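View pics/top0.png

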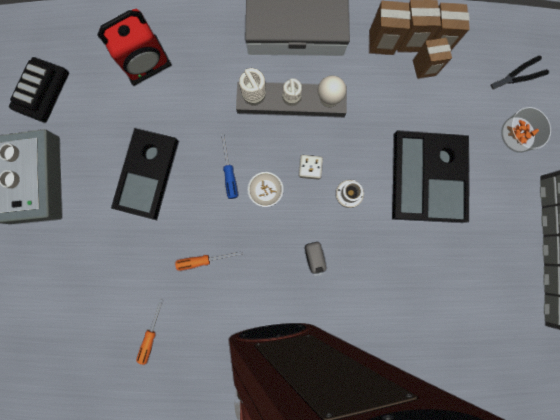

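The scene view and the top view (up = +x, left = +y) agree. In the top view I see:
- **Table tray:** near (145,172), with its well toward the far end at (151,152).
- **Ceiling tray:** near (431,176), with its well at (447,156) and its long recess at (412,175).
- **Rack:** large bulb at (253,86), small bulb at (292,91) and globe at (332,89).
- **Loose parts:** blue screwdriver (229,170), dish (265,189), plug (311,166), lampholder (349,193) and tape measure (316,258).

```bash
cat > m.py <<'E'
from h import *
f=load("top0"); C=cloud(f); im=f["image"].astype(int); V=im.max(2); 
def comp(mask,seed,name,z=None):
    n,l,st,ce=cv2.connectedComponentsWithStats(mask.astype(np.uint8),connectivity=4)
    ys,xs=np.nonzero(l); i=np.argmin((xs-seed[0])**2+(ys-seed[1])**2); m=l==l[ys[i],xs[i]]
    P=C[m]; P=P[f["depth"][m]>0]
    zt=np.median(P[:,2]) if z is None else z
    cs,_=cv2.findContours(m.astype(np.uint8),cv2.RETR_EXTERNAL,cv2.CHAIN_APPROX_NONE)
    c=max(cs,key=cv2.contourArea)
    W=onplane(f,c.reshape(-1,2),zt)[:,:2]
    r=cv2.minAreaRect((W*1000).astype(np.float32))
    print(name,m.sum(),"z pct",np.round(np.percentile(P[:,2],[5,50,95])*1e3),"rect",np.round(r[0],1),np.round(r[1],1),round(r[2],1))
    return m,W
def reg(x0,x1,y0,y1):
    m=np.zeros(V.shape,bool); m[y0:y1,x0:x1]=1; return m
if __name__=="__main__":
    for n,(x,y) in dict(L=(253,86),S=(292,91),G=(332,89),tab=(145,172),cei=(431,176)).items(): print(n,C[y,x],V[y,x])
    Z=C[:,:,2]
    comp(reg(95,195,115,230)&(V<110)&(Z>0.012),(140,150),"table",.032)
    comp(reg(380,480,115,230)&(V<110)&(Z>0.012),(430,160),"ceil",.032)
    comp(reg(95,195,115,230)&(Z>0.027)&(Z<.05),(140,150),"table z",.032)
    comp(reg(380,480,115,230)&(Z>0.027)&(Z<.05),(430,160),"ceil z",.032)
    comp(reg(225,355,60,125)&(Z>0.02)&(Z<.04),(310,105),"rack",.032)
    comp(reg(225,275,60,110)&(Z>0.11),(253,80),"large top",.122)
    comp(reg(277,310,60,110)&(Z>0.080),(292,88),"small top",.09)
    comp(reg(310,355,60,125)&(Z>0.07),(332,88),"globe",.08)
    comp(reg(290,330,145,188)&(V>125)&(Z>.015),(311,160),"plug",.026)
    comp(reg(330,370,170,215)&(Z>.006)&(V>110),(349,203),"holder",.013)
    comp(reg(330,370,170,215)&(Z>.035),(349,185),"barrel",.0495)
    comp(reg(242,290,165,215)&(Z>.008)&(V>120),(265,175),"dish",.024)
    b=(im[:,:,2]>im[:,:,0]*1.8)&(im[:,:,2]>90)&reg(210,245,120,210)
    comp(b,(229,180),"handle",.013)
    comp(reg(215,240,128,168)&(Z>.006),(225,145),"blade",.013)
    comp(reg(300,335,235,280)&(Z>.03),(316,255),"tape",.063)
E
python3 m.py
```

```text
L [0.34081194 0.01913336 0.95077032] 184
S [ 0.67629466 -0.01010411  0.09412559] 201
G [ 0.67505832 -0.0928512   0.11142255] 208
tab [0.51258232 0.31522693 0.03223076] 28
cei [ 0.50783885 -0.32597343  0.03147386] 34
table 2815 z pct [21. 31. 34.] rect [511.1 316.7] [107.  190.7] 75.9
ceil 3981 z pct [21. 32. 35.] rect [ 508.3 -327.2] [177.  203.1] 87.2
table z 2440 z pct [29. 31. 34.] rect [511.7 319. ] [102.3 190.8] 75.9
ceil z 3309 z pct [29. 32. 35.] rect [ 509.1 -329. ] [173.5 201.9] 87.1
rack 1882 z pct [26. 32. 35.] rect [685.2 -10.4] [250.   72.4] 88.4
large top 431 z pct [114. 122. 127.] rect [687.7  74.2] [54.5 51.6] 0.2
small top 213 z pct [83. 90. 95.] rect [684.7 -10.3] [40.5 34.2] 0.2
globe 659 z pct [ 84. 104. 112.] rect [686.5 -96.1] [62.  63.9] 43.8
plug 464 z pct [22. 26. 31.] rect [528.8 -54.5] [50. 49.] 84.6
holder 432 z pct [ 9. 15. 51.] rect [ 469.1 -141.8] [61.4 63.7] 0.5
barrel 189 z pct [37. 48. 51.] rect [ 469.6 -142.1] [43.8 44. ] 0.4
dish 553 z pct [ 9. 18. 25.] rect [476.6  46.1] [76.2 77.7] 0.3
handle 298 z pct [18. 23. 27.] rect [495.8 126.7] [75.4 23.3] 10.4
blade 113 z pct [12. 15. 24.] rect [564.2 142.7] [82.6 21.7] 17.0
tape 507 z pct [53. 61. 64.] rect [326.6 -61.6] [65.  36.3] 14.1
```

```bash
python3 -c "
import cv2
a=cv2.imread('pics/top0.png')[60:225,90:480]; cv2.imwrite('pics/c1.png',cv2.resize(a,None,fx=2.05,fy=2.05,interpolation=2))"
```

```text
(no output)
```

View pics/c1.png

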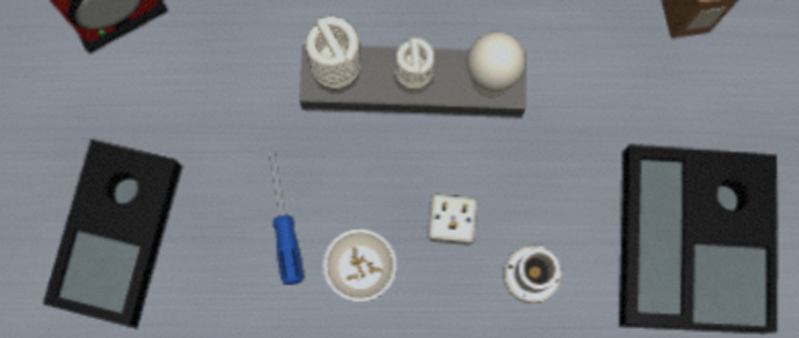

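The crop shows both trays clearly. The well rims are at (123,188) and (731,195), and the screwdriver tip points up (far). The dish is close to the handle, so I'll open the jaws only partly there. Next I'll check the wrist view and measure again with the scene camera.

```bash
cat > m2.py <<'E'
import m
from m import *
for s,R in (("top0",dict(t=(95,195,115,230),c=(380,480,115,230),L=(225,275,60,110),S=(277,310,60,110),r=(225,355,60,125),seedt=(140,150),seedc=(430,160),seedr=(310,105),seedL=(253,80),seedS=(292,88),box=(240,355,0,60))),
            ("scene0",dict(t=(355,430,228,312),c=(105,210,170,255),L=(262,300,268,315),S=(234,262,270,305),r=(190,310,255,330),seedt=(395,262),seedc=(150,210),seedr=(225,290),seedL=(283,285),seedS=(248,285),box=(155,285,315,395)))):
    f=m.f=load(s); C=m.C=cloud(f); Z=C[:,:,2]; V=f["image"].max(2); m.V=V
    print(s)
    tz=(Z>.027)&(Z<.04)&(V<70)
    comp(reg(*R['t'])&tz,R['seedt'],"table",.032); comp(reg(*R['c'])&tz,R['seedc'],"ceil",.032)
    comp(reg(*R['r'])&(Z>.028)&(Z<.04),R['seedr'],"rack",.032)
    comp(reg(*R['L'])&(Z>.119),R['seedL'],"L",.128); comp(reg(*R['S'])&(Z>.088),R['seedS'],"S",.096)
    b=C[reg(*R['box'])&(Z>.05)&(Z<.5)]; print("toolbox z",np.percentile(b[:,2],[50,95]).round(3),"xmin",np.percentile(b[:,0],2).round(3))
    # well rims: dark-slab hole centre from the depth: pixels in the tray hull below z=.027
    for n in "tc":
        hole=reg(*R[n])&(Z<.027)&(Z>-.01)
        k,l,st,ce=cv2.connectedComponentsWithStats(hole.astype(np.uint8),connectivity=4)
        for i in range(1,k):
            if 25<st[i,4]<2500:
                cs,_=cv2.findContours((l==i).astype(np.uint8),cv2.RETR_EXTERNAL,cv2.CHAIN_APPROX_NONE)
                W=onplane(f,max(cs,key=len).reshape(-1,2),.032)[:,:2]*1e3
                r=cv2.minAreaRect(W.astype(np.float32)); print("  hole",n,st[i,4],np.round(r[0],1),np.round(r[1],1),round(r[2],1))
E
python3 m2.py
```

```text
top0
table 2363 z pct [29. 31. 34.] rect [511.4 318.7] [101.7 188.2] 76.0
ceil 3229 z pct [29. 32. 35.] rect [ 508.2 -328.1] [171.5 200.4] 87.3
rack 1745 z pct [29. 32. 35.] rect [686.5 -10.5] [250.   69.6] 88.2
L 298 z pct [120. 124. 128.] rect [685.8  72.6] [45.5 52.2] 69.6
S 166 z pct [88. 92. 95.] rect [684.5 -10.1] [35.8 33.9] 0.2
toolbox z [0.079 0.082] xmin 0.799
  hole t 159 [559.3 307.1] [30.2 29.8] 89.8
  hole t 1089 [467.6 330.1] [75.8 76.8] 77.2
  hole c 1580 [ 510.9 -282.2] [ 50.6 171.1] 88.0
  hole c 165 [ 557.3 -363.7] [32.2 32.7] 43.9
  hole c 1355 [ 456.7 -359.3] [84.6 86.8] 87.6
scene0
table 1754 z pct [30. 33. 37.] rect [510.5 320.4] [ 98.2 193.5] 76.2
ceil 2153 z pct [29. 34. 38.] rect [ 508.1 -328.1] [173.  204.3] 87.3
rack 1486 z pct [30. 34. 37.] rect [685.4 -10.3] [250.8  69.2] 88.4
L 286 z pct [120. 124. 130.] rect [690.   76.9] [49.4 52.2] 74.6
S 161 z pct [89. 93. 98.] rect [687.2  -9. ] [38.4 35.1] 17.3
toolbox z [0.08  0.083] xmin 0.802
  hole t 622 [465.7 331.6] [75.6 72.5] 76.1
  hole t 117 [558.2 309.3] [30.  29.5] 54.3
  hole c 620 [ 455.5 -360.4] [83.  84.4] 87.2
  hole c 760 [ 508.3 -282.8] [ 48.  170.4] 87.4
  hole c 89 [ 556.3 -364.5] [29.9 29.6] 77.0
```

View pics/wrist0.png

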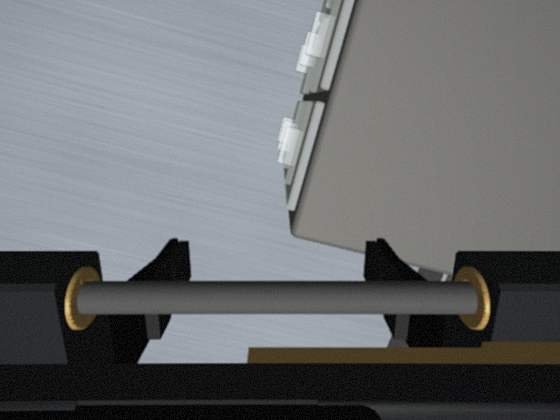

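The wrist view shows the jaws at rows 240–340 with the body wide along the closing axis, and a cabinet close by at the upper right. Both cameras agree on the positions (mm):

| Target | Position | Yaw |
|---|---|---|
| Ceiling tray | (508.2, -328.2) | -2.7° |
| Table tray | (511, 319.5) | -14° |
| Large bulb | (688, 74.7) | – |
| Small bulb | (685.7, -10.2) | – |

I'll start by moving up and away from the cabinet.

```bash
cat > go.py <<'E'
import sys; from h import *
from scipy.spatial.transform import Rotation as R
# usage: go.py x y z_grasp yaw  (metres, rad): shift in tool axes for the grasp point (6 mm ahead of the TCP)
s=bot.state(); x,y,z,w=map(float,sys.argv[1:5])
A=R.from_euler("xyz",s["ee_rot"]); B=R.from_euler("xyz",[np.pi,0,w])
d=A.inv().apply(np.array([x,y,z+.006])-s["position"])
print("t",round(float(s["time_s"]),2),"pos",np.round(s["position"],4),"rot",np.round(s["ee_rot"],3),"w",round(float(s["width"]),4),"F",np.round(s["contact_force"],1),"gf",round(float(s["grip_force"]),1))
print("shift",np.round(d,4),"turn",np.round((A.inv()*B).as_rotvec(),3))
E
python3 -m handwheel '[[1,0,-0.03,-0.05,0,0,0],[1,0.03,-0.08,-0.08,0,0,0],[1,0.06,-0.12,-0.08,0,0,0]]'; python3 go.py 0.688 0.0747 0.21 1.54
```

```text
time_s: 0.45
position: [0.1772, -0.493, 0.3272]
ee_rot: [3.137, 0.0, 0.25]
contact_force: [1.3, 0.2, 0.3]
width: 0.087
grip_force: 0.0
t 0.45 pos [ 0.1772 -0.493   0.3272] rot [3.137 0.    0.25 ] w 0.087 F [1.3 0.2 0.3] gf 0.0
shift [ 0.6356 -0.4238  0.1091] turn [ 0.003  0.003 -1.289]
```

```bash
python3 -m handwheel '[[1,0.636,-0.424,0.1,0,0,-1.289],[1,0.636,-0.424,0.1,0,0,-1.289],[1,0.636,-0.424,0.1,0,0,-1.289],[1,0.636,-0.424,0.1,0,0,-1.289],[1,0.636,-0.424,0.1,0,0,-1.289],[1,0.636,-0.424,0.1,0,0,-1.289],[1,0.636,-0.424,0.1,0,0,-1.289],[1,0.636,-0.424,0.1,0,0,-1.289],[1,0.636,-0.424,0.1,0,0,-1.289],[1,0.636,-0.424,0.1,0,0,-1.289]]' >/dev/null; python3 go.py 0.688 0.0747 0.21 1.54
```

```text
t 1.45 pos [ 0.5092 -0.121   0.2591] rot [3.141 0.    1.545] w 0.0868 F [ 0.4 -1.8  0.4] gf 0.0
shift [0.2003 0.1736 0.0431] turn [0.    0.    0.005]
```

```bash
python3 -m handwheel '[[1,0.17,0.15,0.04,0,0,0],[1,0.17,0.15,0.04,0,0,0],[1,0.17,0.15,0.04,0,0,0],[1,0.17,0.15,0.04,0,0,0],[1,0.17,0.15,0.04,0,0,0],[1,0.17,0.15,0.04,0,0,0],[1,0.17,0.15,0.04,0,0,0],[1,0.17,0.15,0.04,0,0,0],[1,0.17,0.15,0.04,0,0,0]]' >/dev/null; python3 go.py 0.688 0.0747 0.1 1.54
```

```text
t 2.35 pos [0.6627 0.0415 0.22  ] rot [3.141 0.    1.54 ] w 0.087 F [-0.7 -0.2 -0.1] gf 0.0
shift [0.034  0.0242 0.114 ] turn [0.001 0.    0.   ]
```

```bash
python3 -m handwheel '[[1,0.034,0.024,0,0,0,0],[1,0.034,0.024,0,0,0,0],[1,0.034,0.024,0.02,0,0,0],[1,0.034,0.024,0.03,0,0,0],[1,0.034,0.024,0.04,0,0,0],[1,0.034,0.024,0.04,0,0,0],[1,0.034,0.024,0.04,0,0,0],[1,0.034,0.024,0.04,0,0,0],[1,0.034,0.024,0.04,0,0,0]]' >/dev/null; python3 go.py 0.688 0.0747 0.1 1.54
python3 - <<'E'
from h import *
grab("wrist","w1")
E
```

```text
t 3.25 pos [0.6886 0.0758 0.1805] rot [ 3.14  -0.     1.542] w 0.0872 F [-0.1 -0.1 -0.3] gf 0.0
shift [-0.0012 -0.0007  0.0745] turn [ 0.002 -0.     0.002]
```

View pics/w1.png

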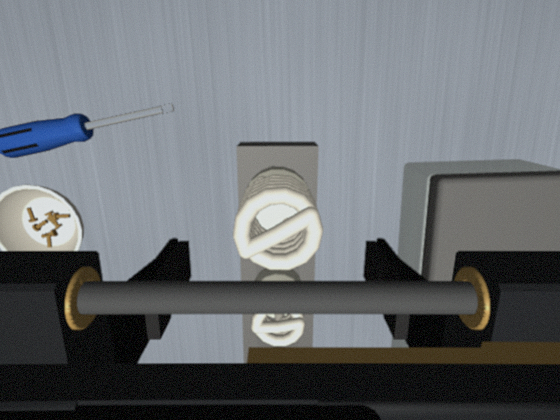

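The wrist view shows the large bulb (ring centre about (278,228)) centred between the jaws, whose midline is near column 277. I'll go down and close.

```bash
python3 -m handwheel '[[1,-0.001,-0.001,0.03,0,0,0],[1,-0.001,-0.001,0.05,0,0,0],[1,-0.001,-0.001,0.065,0,0,0],[1,-0.001,-0.001,0.075,0,0,0],[1,-0.001,-0.001,0.075,0,0,0],[1,-0.001,-0.001,0.075,0,0,0],[0,-0.001,-0.001,0.075,0,0,0],[-0.2,-0.001,-0.001,0.075,0,0,0],[-1,-0.001,-0.001,0.075,0,0,0],[-1,-0.001,-0.001,0.075,0,0,0]]';  python3 -m handwheel '[[-1,0,0,0,0,0,0],[-1,0,0,0,0,0,0],[-1,0,0,0,0,0,0],[-1,0,0,0,0,0,0],[-1,0,0,0,0,0,0]]' >/dev/null; python3 go.py 0.688 0.0747 0.1 1.54
```

```text
time_s: 4.3
position: [0.6873, 0.075, 0.1049]
ee_rot: [3.141, -0.0, 1.542]
contact_force: [-0.4, -0.0, -0.5]
width: 0.0625
grip_force: 0.0
t 4.8 pos [0.6874 0.0749 0.1047] rot [ 3.141 -0.     1.542] w 0.0533 F [1.7 0.2 1.1] gf 30.0
shift [-0.0002  0.0006 -0.0013] turn [ 0.001 -0.     0.002]
```

```bash
python3 -m handwheel '[[-1,0,0,-0.02,0,0,0],[-1,0,0,-0.05,0,0,0],[-1,0,0,-0.09,0,0,0],[-1,0,0,-0.14,0,0,0],[-1,0,0,-0.14,0,0,0],[-1,0,0,-0.14,0,0,0]]' >/dev/null; python3 go.py 0.5567 -0.3639 0.235 1.54
```

```text
t 5.4 pos [0.6876 0.075  0.2461] rot [ 3.139 -0.     1.542] w 0.0536 F [-0.9  0.9 -2.6] gf 30.0
shift [-0.4425 -0.1182  0.0047] turn [ 0.003 -0.     0.002]
```

```bash
python3 -m handwheel '[[-1,-0.02,-0.005,0,0,0,0],[-1,-0.06,-0.016,0,0,0,0],[-1,-0.1,-0.027,0,0,0,0],[-1,-0.145,-0.039,0,0,0,0],[-1,-0.19,-0.051,0,0,0,0],[-1,-0.235,-0.063,0,0,0,0],[-1,-0.28,-0.075,0,0,0,0],[-1,-0.325,-0.087,0,0,0,0],[-1,-0.37,-0.099,0,0,0,0],[-1,-0.405,-0.108,0,0,0,0]]' >/dev/null;  python3 -m handwheel '[[-1,-0.025,-0.007,0,0,0,0],[-1,-0.037,-0.01,0,0,0,0],[-1,-0.037,-0.01,0,0,0,0],[-1,-0.037,-0.01,0,0,0,0],[-1,-0.037,-0.01,0,0,0,0],[-1,-0.037,-0.01,0,0,0,0]]' >/dev/null; python3 go.py 0.5567 -0.3639 0.0987 1.54
python3 - <<'E'
from h import *
grab("wrist","w2");grab("scene","s2")
E
```

```text
t 7.0 pos [ 0.5569 -0.362   0.2444] rot [-3.142 -0.     1.544] w 0.0536 F [ 0.   0.3 -1.7] gf 30.0
shift [-2.000e-03 -1.000e-04  1.397e-01] turn [-0.    -0.     0.004]
```

View pics/w2.png

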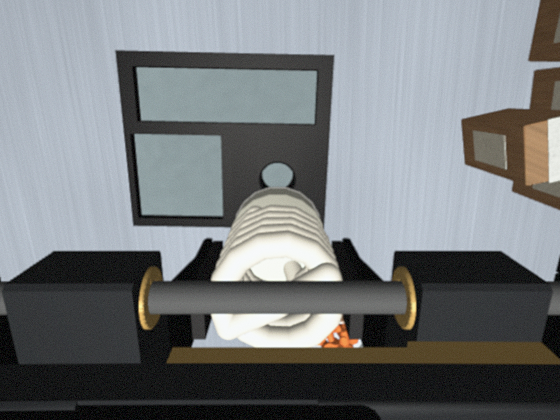

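The wrist view shows the bulb upright in the jaws and the ceiling tray ahead, with its well at about (277,175). I'll measure the well from this view as a check.

```bash
cat > hole.py <<'E'
import sys; from h import *
# holes in a tray seen by a frame: pixels below the slab top, contour cast onto z=.032
f=load(sys.argv[1]); x0,x1,y0,y1=map(int,sys.argv[2:6]); Z=cloud(f)[:,:,2]
m=np.zeros(Z.shape,np.uint8); m[y0:y1,x0:x1]=((Z<.027)&(Z>-.02))[y0:y1,x0:x1]
k,l,st,ce=cv2.connectedComponentsWithStats(m,connectivity=4)
for i in range(1,k):
    if 60<st[i,4]<20000:
        cs,_=cv2.findContours((l==i).astype(np.uint8),cv2.RETR_EXTERNAL,cv2.CHAIN_APPROX_NONE)
        W=onplane(f,max(cs,key=len).reshape(-1,2),.032)[:,:2]*1e3
        r=cv2.minAreaRect(W.astype(np.float32)); print(st[i,4],ce[i].round(),np.round(r[0],1),np.round(r[1],1),round(r[2],1))
E
python3 hole.py w2 122 328 56 215
```

```text
9677 [226.  95.] [ 511.2 -280.4] [ 49.2 169.4] 87.4
498 [125. 181.] [ 406.9 -348.4] [95.9  9.2] 81.5
6835 [178. 174.] [ 458.  -356.3] [82.5 86.1] 87.6
662 [277. 175.] [ 557.2 -358.4] [24.6 32.4] 88.4
95 [326. 195.] [ 606.7 -375.8] [ 2.1 50.5] 0.7
```

All the views agree to about 1 mm, so I'll lower at (556.8, -363.6), easing in at the end.

```bash
python3 -m handwheel '[[-1,-0.0018,0,0.03,0,0,0],[-1,-0.0018,0,0.06,0,0,0],[-1,-0.0018,0,0.09,0,0,0],[-1,-0.0018,0,0.1,0,0,0],[-1,-0.0018,0,0.11,0,0,0],[-1,-0.0018,0,0.115,0,0,0],[-1,-0.0018,0,0.12,0,0,0],[-1,-0.0018,0,0.125,0,0,0],[-1,-0.0018,0,0.13,0,0,0],[-1,-0.0018,0,0.13,0,0,0]]' ;python3 go.py 0.5568 -0.3636 0.0987 1.54
```

```text
time_s: 8.1
position: [0.556, -0.3651, 0.1139]
ee_rot: [-3.141, -0.0, 1.542]
contact_force: [0.7, -0.1, -2.5]
width: 0.0534
grip_force: 30.0
t 8.1 pos [ 0.556  -0.3651  0.1139] rot [-3.141 -0.     1.542] w 0.0534 F [ 0.7 -0.1 -2.5] gf 30.0
shift [0.0015 0.0008 0.0092] turn [-0.001 -0.     0.002]
```

```bash
python3 -m handwheel '[[-1,0.001,0.001,0.002,0,0,0],[-1,0.001,0.001,0.004,0,0,0],[-1,0.001,0.001,0.006,0,0,0],[-1,0.001,0.001,0.008,0,0,0],[-1,0.001,0.001,0.009,0,0,0],[-1,0.001,0.001,0.009,0,0,0],[-1,0.001,0.001,0.009,0,0,0]]' ;python3 go.py 0.5568 -0.3636 0.0987 1.54
```

```text
time_s: 8.8
position: [0.5573, -0.3643, 0.1054]
ee_rot: [3.142, 0.0, 1.542]
contact_force: [0.2, -0.6, -1.6]
width: 0.0534
grip_force: 30.0
t 8.8 pos [ 0.5573 -0.3643  0.1054] rot [3.142 0.    1.542] w 0.0534 F [ 0.2 -0.6 -1.6] gf 30.0
shift [ 0.0007 -0.0005  0.0007] turn [0.    0.    0.002]
```

Only 0.7 mm above seated, with no contact force. I'll release and retreat.

```bash
python3 -m handwheel '[[-1,0,0,0.0007,0,0,0],[0.3,0,0,0.0007,0,0,0],[0.6,0,0,0.0007,0,0,0],[0.8,0,0,0.0007,0,0,0],[0.8,0,0,0.0007,0,0,0],[0.8,0,0,0.0007,0,0,0],[0.8,0,0,-0.02,0,0,0],[0.8,0,0,-0.06,0,0,0],[0.8,0,0,-0.11,0,0,0],[0.8,0,0,-0.11,0,0,0]]';python3 go.py 0.4693 -0.142 0.14 0
python3 - <<'E'
from h import *
f=grab("scene","s3"); C=cloud(f); P=C[150:270,90:220].reshape(-1,3); P=P[(P[:,2]>.10)&(P[:,2]<.15)&(abs(P[:,0]-.557)<.05)&(abs(P[:,1]+.364)<.05)]
print("large top",np.percentile(P,[2,50,98],axis=0).round(4))
E
```

```text
time_s: 9.8
position: [0.5608, -0.3671, 0.2251]
ee_rot: [3.13, 0.009, 1.542]
contact_force: [0.4, -1.0, 1.0]
width: 0.0785
grip_force: 0.0
t 9.8 pos [ 0.5608 -0.3671  0.2251] rot [3.13  0.009 1.542] w 0.0785 F [ 0.4 -1.   1. ] gf 0.0
shift [ 0.2231 -0.0988  0.076 ] turn [ 0.016 -0.002  1.542]
large top [[ 0.5339 -0.3865  0.1009]
 [ 0.5599 -0.3602  0.1202]
 [ 0.5827 -0.338   0.1305]]
```

The large bulb's top reads about 128 mm, so it is seated upright. Next is the lampholder. I'll use yaw π-0.047, which keeps the wrist camera on the side away from the bulb.

```bash
python3 go.py 0.4693 -0.142 0.14 3.095;  python3 -m handwheel '[[0.8,0.02,-0.01,0.005,0,0,-0.1],[0.8,0.06,-0.027,0.01,0,0,-0.25],[0.8,0.1,-0.044,0.02,0,0,-0.4],[0.8,0.14,-0.062,0.04,0,0,-0.55],[0.8,0.18,-0.08,0.06,0,0,-0.7],[0.8,0.21,-0.093,0.07,0,0,-0.85],[0.8,0.223,-0.099,0.07,0,0,-1],[0.8,0.223,-0.099,0.07,0,0,-1.15],[0.8,0.223,-0.099,0.07,0,0,-1.3],[0.8,0.223,-0.099,0.07,0,0,-1.45]]' >/dev/null;python3 -m handwheel '[[0.8,0,0,0,0,0,-0.1],[0.8,0,0,0,0,0,-0.1],[0.8,0,0,0,0,0,-0.1],[0.8,0,0,0,0,0,-0.1]]' >/dev/null;python3 go.py 0.4693 -0.142 0.036 3.095
```

```text
t 9.85 pos [ 0.5596 -0.3662  0.2214] rot [3.134 0.006 1.542] w 0.0779 F [ 0.6  0.1 -0.2] gf 0.0
shift [ 0.2219 -0.0973  0.0732] turn [ 1.000e-03  1.100e-02 -1.553e+00]
t 11.25 pos [ 0.4644 -0.1384  0.145 ] rot [ 3.141e+00 -1.000e-03  3.090e+00] w 0.0781 F [0.4 0.4 0.7] gf 0.0
shift [-0.0051 -0.0034  0.103 ] turn [ 0.    -0.001 -0.005]
```

```bash
python3 -m handwheel '[[0.8,-0.005,-0.0034,0.01,0,0,0],[0.8,-0.005,-0.0034,0.04,0,0,0],[0.8,-0.005,-0.0034,0.07,0,0,0],[0.8,-0.005,-0.0034,0.09,0,0,0],[0.8,-0.005,-0.0034,0.1,0,0,0],[0.8,-0.005,-0.0034,0.103,0,0,0],[0.8,-0.005,-0.0034,0.103,0,0,0],[0.2,-0.005,-0.0034,0.103,0,0,0],[-0.5,-0.005,-0.0034,0.103,0,0,0],[-1,-0.005,-0.0034,0.103,0,0,0]]' ;python3 -m handwheel '[[-1,0,0,0,0,0,0],[-1,0,0,0,0,0,0],[-1,0,0,0,0,0,0],[-1,0,0,0,0,0,0],[-1,0,0,0,0,0,0],[-1,0,0,0,0,0,0]]'
```

```text
time_s: 12.25
position: [0.4703, -0.1424, 0.0433]
ee_rot: [-3.141, 0.002, 3.092]
contact_force: [0.7, -0.2, -0.0]
width: 0.0618
grip_force: 0.0
time_s: 12.85
position: [0.4698, -0.1421, 0.0427]
ee_rot: [-3.142, 0.0, 3.092]
contact_force: [-1.5, 1.3, 5.0]
width: 0.0439
grip_force: 30.0
```

```bash
python3 -m handwheel '[[-1,0,0,-0.02,0,0,0],[-1,0,0,-0.05,0,0,0],[-1,0,0,-0.08,0,0,0],[-1,0,0,-0.08,0,0,0],[-1,0,0,-0.08,0,0,0]]' >/dev/null; python3 go.py 0.4567 -0.3588 0.12 3.095
```

```text
t 13.35 pos [ 0.4696 -0.1422  0.1223] rot [-3.141e+00  1.000e-03  3.092e+00] w 0.0437 F [-0.6  0.1 -2.2] gf 30.0
shift [ 0.0021 -0.217  -0.0036] turn [-0.     0.001 -0.003]
```

```bash
python3 -m handwheel '[[-1,0,-0.02,0,0,0,0],[-1,0.001,-0.055,0,0,0,0],[-1,0.001,-0.095,0,0,0,0],[-1,0.002,-0.135,0,0,0,0],[-1,0.002,-0.17,0,0,0,0],[-1,0.002,-0.2,0,0,0,0],[-1,0.002,-0.217,0,0,0,0],[-1,0.002,-0.217,0,0,0,0],[-1,0.002,-0.217,0,0,0,0],[-1,0.002,-0.217,0,0,0,0]]' >/dev/null; python3 go.py 0.4567 -0.3588 0.0587 3.095
python3 - <<'E'
from h import *
grab("scene","s4")
E
```

```text
t 14.35 pos [ 0.4566 -0.357   0.1215] rot [ 3.140e+00 -1.000e-03  3.093e+00] w 0.0438 F [-0.1  0.4 -2. ] gf 30.0
shift [-0.0003 -0.0018  0.0568] turn [ 0.002 -0.001 -0.002]
```

View pics/s4.png

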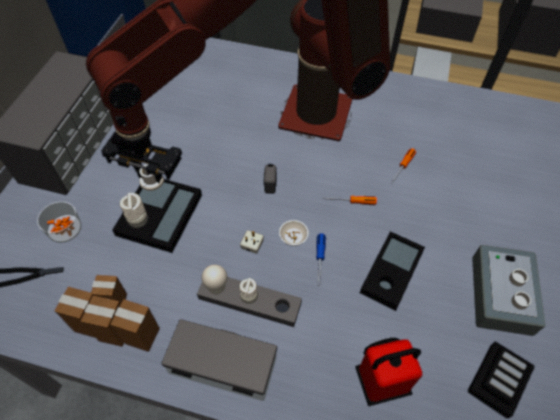

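The scene view shows the large bulb upright in its well at (133,205), the lampholder held above the tray at (150,180), and nothing else disturbed. I'll lower it.

```bash
python3 -m handwheel '[[-1,0,-0.001,0.015,0,0,0],[-1,0,-0.001,0.03,0,0,0],[-1,0,-0.001,0.04,0,0,0],[-1,0,-0.001,0.046,0,0,0],[-1,0,-0.001,0.05,0,0,0],[-1,0,-0.001,0.053,0,0,0],[-1,0,-0.001,0.056,0,0,0],[-1,0,-0.001,0.056,0,0,0],[-1,0,-0.001,0.056,0,0,0]]';python3 go.py 0.4567 -0.3588 0.0587 3.095
```

```text
time_s: 15.3
position: [0.4569, -0.36, 0.0667]
ee_rot: [-3.141, 0.0, 3.092]
contact_force: [0.1, 0.0, -0.9]
width: 0.0433
grip_force: 30.0
t 15.3 pos [ 0.4569 -0.36    0.0667] rot [-3.141  0.     3.092] w 0.0433 F [ 0.1  0.  -0.9] gf 30.0
shift [0.0003 0.0012 0.002 ] turn [-0.     0.    -0.003]
```

```bash
python3 -m handwheel '[[-1,0,0.001,0.0015,0,0,0],[-1,0,0.001,0.0015,0,0,0],[0,0,0.001,0.0015,0,0,0],[0.4,0,0.001,0.0015,0,0,0],[0.5,0,0.001,0.0015,0,0,0],[0.5,0,0.001,0.0015,0,0,0],[0.5,0,0,-0.03,0,0,0],[0.5,0,0,-0.08,0,0,0],[0.5,0,0,-0.13,0,0,0],[0.5,0,0,-0.16,0,0,0]]'
python3 - <<'E'
from h import *
for s in("top0","scene0","s4","w1"):
    f=load(s); im=f["image"].astype(int); b=((im[:,:,2]>im[:,:,0]*1.8)&(im[:,:,2]>90)).astype(np.uint8)
    x0={"top0":(205,120,250,210),"w1":(0,90,200,170)}.get(s,(300,215,345,275)); m=np.zeros_like(b); m[x0[1]:x0[3],x0[0]:x0[2]]=b[x0[1]:x0[3],x0[0]:x0[2]]
    cs,_=cv2.findContours(m,cv2.RETR_EXTERNAL,cv2.CHAIN_APPROX_NONE); c=max(cs,key=len).reshape(-1,2)
    W=onplane(f,c,.013)[:,:2]*1e3; r=cv2.minAreaRect(W.astype(np.float32)); print(s,np.round(r[0],1),np.round(r[1],1),round(r[2],1))
f=grab("scene","s5"); C=cloud(f).reshape(-1,3)
P=C[(C[:,2]>.05)&(C[:,2]<.1)&(np.hypot(C[:,0]-.4567,C[:,1]+.359)<.04)]; print("barrel",len(P),np.percentile(P,[2,50,98],axis=0).round(4))
E
python3 go.py 0.503 0.128 0.12 3.2
```

```text
time_s: 16.3
position: [0.4579, -0.361, 0.2314]
ee_rot: [-3.137, 0.004, 3.092]
contact_force: [-0.2, -0.5, 0.8]
width: 0.065
grip_force: 0.0
top0 [495.8 126.7] [75.4 23.3] 10.4
scene0 [486.6 126.9] [77.2 22.6] 10.6
s4 [486.8 126.9] [77.4 22.6] 10.6
w1 [489.7 128.5] [77.  24.5] 10.2
barrel 215 [[ 0.435  -0.3788  0.0502]
 [ 0.4582 -0.359   0.0667]
 [ 0.4778 -0.3379  0.077 ]]
t 16.35 pos [ 0.4594 -0.3625  0.2363] rot [-3.133  0.009  3.092] w 0.0651 F [ 2.6 -0.7  4.6] gf 0.0
shift [-0.0182  0.493   0.1062] turn [-0.009  0.009 -0.108]
```

Lampholder seated: barrel centre about (456.5,-358.5) and top about 72 mm. For the screwdriver I'll grip 35 mm behind the origin, at (496,127.3), with yaw π+0.18 and the jaws half open because of the dish.

```bash
python3 go.py 0.496 0.1273 0.12 3.323;  python3 -m handwheel '[[0,-0.001,0.03,0,0,0,0],[0,-0.005,0.075,0,0,0,-0.1],[0,-0.01,0.12,0,0,0,-0.2],[0,-0.014,0.17,0,0,0,-0.23],[0,-0.014,0.22,0.02,0,0,-0.23],[0,-0.014,0.27,0.04,0,0,-0.23],[0,-0.014,0.32,0.06,0,0,-0.23],[0,-0.014,0.37,0.08,0,0,-0.23],[0,-0.014,0.42,0.1,0,0,-0.23],[0,-0.014,0.46,0.11,0,0,-0.23]]' >/dev/null;python3 -m handwheel '[[0,0,0.03,0,0,0,0],[0,0,0.03,0,0,0,0],[0,0,0.03,0,0,0,0],[0,0,0.03,0,0,0,0],[0,0,0.03,0,0,0,0]]' >/dev/null;python3 go.py 0.496 0.1273 0.0285 3.323
```

```text
t 16.35 pos [ 0.4594 -0.3625  0.2363] rot [-3.133  0.009  3.092] w 0.0651 F [ 2.6 -0.7  4.6] gf 0.0
shift [-0.0112  0.4919  0.1061] turn [-0.01   0.008 -0.231]
t 17.85 pos [0.4882 0.1173 0.1198] rot [-3.141e+00  1.000e-03 -2.963e+00] w 0.0434 F [ 0.2 -0.4 -0.5] gf 0.0
shift [-0.0094  0.0085  0.0853] turn [-0.     0.001 -0.003]
```

```bash
python3 -m handwheel '[[0,-0.0094,0.0085,0.0,0,0,0],[0,-0.0094,0.0085,0.015,0,0,0],[0,-0.0094,0.0085,0.03,0,0,0],[0,-0.0094,0.0085,0.045,0,0,0],[0,-0.0094,0.0085,0.045,0,0,0],[0,-0.0094,0.0085,0.045,0,0,0],[0,-0.0094,0.0085,0.045,0,0,0],[0,-0.0094,0.0085,0.045,0,0,0]]' >/dev/null;python3 go.py 0.496 0.1273 0.0285 3.323
python3 - <<'E'
from h import *
grab("wrist","w6")
E
```

```text
t 18.65 pos [0.4963 0.1285 0.0754] rot [-3.141e+00  2.000e-03 -2.962e+00] w 0.0436 F [-0.3 -0.   0.1] gf 0.0
shift [ 0.0006 -0.0011  0.0409] turn [-0.     0.002 -0.001]
```

View pics/w6.png

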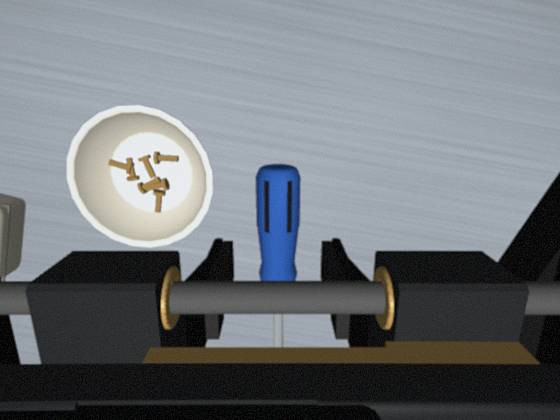

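```bash
python3 - <<'E'
from h import *
f=load("w6")
p=lambda P: cv2.projectPoints(np.array(P,float).reshape(-1,1,3),np.array(f["rvec"]),np.array(f["tvec"]),K(f),np.array(f["D"]))[0].reshape(-1,2).round(1)
print("grip pt handle",p([[.496,.1273,.013],[.496,.1273,.026],[.4963,.1285,.0504]]))
o=np.array([530.4,133.6,13])/1e3; u=np.array([np.cos(.1815),np.sin(.1815),0])
print("model rear, front of handle, tip:",p([o-.075*u,o,o+.075*u]))
print("rear cast",onplane(f,[[278,165],[278,172]],.02),onplane(f,[[278,165]],.026))
E
```

```text
grip pt handle [[274.  229.7]
 [273.8 237.8]
 [275.5 257.2]]
model rear, front of handle, tip: [[273.6 163.9]
 [274.2 281.8]
 [274.7 379.8]]
rear cast [[0.45555719 0.12238612 0.02      ]
 [0.45941614 0.1230894  0.02      ]] [[0.45448387 0.1221801  0.026     ]]
```

The wrist view shows the handle between the jaws (rear end at (278,165), matching my estimate) and the dish clear of the left finger. I'll go down and grip.

```bash
python3 -m handwheel '[[0,0,0,0.015,0,0,0],[0,0,0,0.03,0,0,0],[0,0,0,0.037,0,0,0],[0,0,0,0.041,0,0,0],[0,0,0,0.041,0,0,0],[-0.3,0,0,0.041,0,0,0],[-1,0,0,0.041,0,0,0],[-1,0,0,0.041,0,0,0],[-1,0,0,0.041,0,0,0],[-1,0,0,0.041,0,0,0]]' ;python3 -m handwheel '[[-1,0,0,0,0,0,0],[-1,0,0,0,0,0,0],[-1,0,0,0,0,0,0],[-1,0,0,0,0,0,0]]'; python3 go.py 0.4754 -0.2797 0.12 3.095
```

```text
time_s: 19.7
position: [0.4959, 0.1285, 0.0339]
ee_rot: [-3.142, 0.001, -2.961]
contact_force: [-0.7, 0.4, 2.9]
width: 0.0242
grip_force: 30.0
time_s: 20.1
position: [0.4959, 0.1285, 0.0339]
ee_rot: [-3.142, 0.001, -2.961]
contact_force: [-0.6, 0.8, 5.2]
width: 0.0239
grip_force: 30.0
t 20.1 pos [0.4959 0.1285 0.0339] rot [-3.142e+00  1.000e-03 -2.961e+00] w 0.0239 F [-0.6  0.8  5.2] gf 30.0
shift [ 0.0932 -0.398  -0.0922] turn [0.    0.001 0.227]
```

```bash
python3 -m handwheel '[[-1,0,0,-0.02,0,0,0],[-1,0,0,-0.05,0,0,0],[-1,0.005,-0.02,-0.08,0,0,0],[-1,0.015,-0.06,-0.1,0,0,0],[-1,0.025,-0.1,-0.105,0,0,0.05],[-1,0.035,-0.145,-0.105,0,0,0.1],[-1,0.045,-0.19,-0.105,0,0,0.15],[-1,0.055,-0.235,-0.105,0,0,0.2],[-1,0.065,-0.28,-0.105,0,0,0.227],[-1,0.075,-0.32,-0.105,0,0,0.227]]' >/dev/null;python3 -m handwheel '[[-1,0,-0.03,0,0,0,0],[-1,0.005,-0.055,0,0,0,0],[-1,0.005,-0.055,0,0,0,0],[-1,0.005,-0.055,0,0,0,0],[-1,0.005,-0.055,0,0,0,0],[-1,0.005,-0.055,0,0,0,0]]' >/dev/null; python3 go.py 0.4754 -0.2797 0.052 3.095
```

```text
t 21.7 pos [ 0.4715 -0.2533  0.1382] rot [ 3.141 -0.     3.096] w 0.0243 F [ 0.7 -0.3 -0.9] gf 30.0
shift [-0.0051 -0.0262  0.0802] turn [ 0.001 -0.     0.001]
```

```bash
python3 -m handwheel '[[-1,-0.005,-0.026,0,0,0,0],[-1,-0.005,-0.026,0,0,0,0],[-1,-0.005,-0.026,0,0,0,0],[-1,-0.005,-0.026,0.02,0,0,0],[-1,-0.005,-0.026,0.04,0,0,0],[-1,-0.005,-0.026,0.05,0,0,0],[-1,-0.005,-0.026,0.05,0,0,0],[-1,-0.005,-0.026,0.05,0,0,0],[-1,-0.005,-0.026,0.05,0,0,0]]' >/dev/null; python3 go.py 0.4754 -0.2797 0.0527 3.095
python3 - <<'E'
from h import *
f=grab("wrist","w7")
E
```

```text
t 22.6 pos [ 0.476  -0.281   0.0895] rot [-3.141e+00  1.000e-03  3.095e+00] w 0.0242 F [-0.8  0.3  0.1] gf 30.0
shift [0.0007 0.0013 0.0308] turn [-0.001  0.001  0.   ]
```

View pics/w7.png

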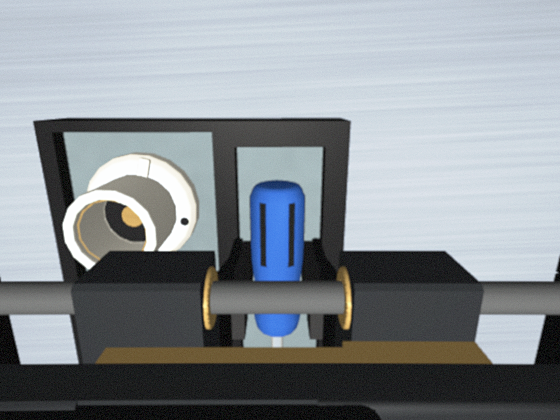

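The wrist view shows the lampholder flat in its square recess (around (145,205)) and the handle aligned over the long recess, which spans columns 235–323. I'll lower it to tips just above the rim and release.

```bash
python3 -m handwheel '[[-1,0.0007,0.001,0.01,0,0,0],[-1,0.0007,0.001,0.02,0,0,0],[-1,0.0007,0.001,0.026,0,0,0],[-1,0.0007,0.001,0.029,0,0,0],[-1,0.0007,0.001,0.031,0,0,0],[-1,0.0007,0.001,0.031,0,0,0],[-1,0.0007,0.001,0.031,0,0,0]]';python3 go.py 0.4754 -0.2797 0.0527 3.095
```

```text
time_s: 23.35
position: [0.4747, -0.2798, 0.0576]
ee_rot: [-3.141, 0.0, 3.095]
contact_force: [0.5, 0.1, -0.6]
width: 0.0239
grip_force: 30.0
t 23.35 pos [ 0.4747 -0.2798  0.0576] rot [-3.141  0.     3.095] w 0.0239 F [ 0.5  0.1 -0.6] gf 30.0
shift [-0.0007  0.0001 -0.0011] turn [-0.  0. -0.]
```

```bash
python3 -m handwheel '[[-0.4,0,0,0,0,0,0],[-0.1,0,0,0,0,0,0],[-0.1,0,0,0,0,0,0],[-0.1,0,0,0,0,0,0],[-0.1,0,0,0,0,0,0],[-0.1,0,0,-0.02,0,0,0],[0,0,0,-0.05,0,0,0],[0.5,0,0,-0.1,0,0,0],[0.5,0,0,-0.14,0,0,0],[0.5,0,0,-0.14,0,0,0]]'
python3 - <<'E'
from h import *
f=grab("wrist","w8"); C=cloud(f); im=f["image"].astype(int); b=(im[:,:,2]>im[:,:,0]*1.8)&(im[:,:,2]>90)&(f["depth"]>0); P=C[b]
print("handle",b.sum(),np.percentile(P,[2,50,98],axis=0).round(4))
E
python3 go.py 0.6857 -0.0102 0.13 1.54
```

```text
time_s: 24.35
position: [0.4779, -0.2822, 0.2049]
ee_rot: [-3.134, 0.01, 3.095]
contact_force: [0.7, 0.1, -0.2]
width: 0.0599
grip_force: 0.0
handle 2032 [[ 0.4365 -0.2901  0.0394]
 [ 0.4696 -0.2791  0.0457]
 [ 0.5075 -0.2673  0.049 ]]
t 24.4 pos [ 0.4765 -0.2812  0.2015] rot [-3.137  0.006  3.095] w 0.0616 F [ 0.3  0.5 -0.3] gf 0.0
shift [-0.1959  0.2808  0.0655] turn [1.000e-03 9.000e-03 1.555e+00]
```

View pics/w8.png

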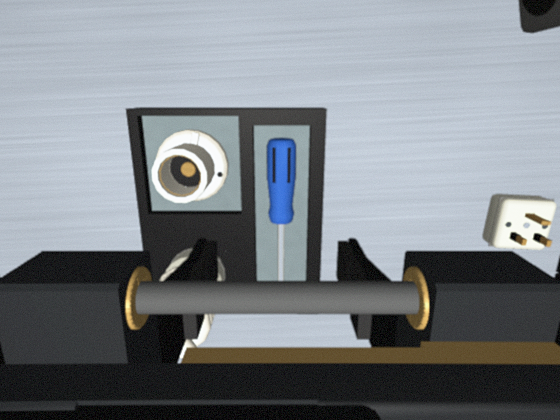

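The screwdriver is lying in the long recess: the handle's top reads 48 mm, as it should when fully down. Next, the small bulb.

```bash
python3 -m handwheel '[[0.5,-0.015,0.02,0,0,0,0.1],[0.5,-0.04,0.055,0,0,0,0.25],[0.5,-0.065,0.095,0,0,0,0.4],[0.5,-0.092,0.132,0,0,0,0.55],[0.5,-0.12,0.17,0,0,0,0.7],[0.5,-0.147,0.21,0,0,0,0.85],[0.5,-0.173,0.248,0,0,0,1],[0.5,-0.196,0.281,0,0,0,1.15],[0.5,-0.196,0.281,0,0,0,1.3],[0.5,-0.196,0.281,0,0,0,1.45]]' >/dev/null;python3 -m handwheel '[[0.5,0,0,0,0,0,0.1],[0.5,0,0,0,0,0,0.1],[0.5,0,0,0,0,0,0.1],[0.5,0,0,0,0,0,0.1]]' >/dev/null;python3 go.py 0.6857 -0.0102 0.079 1.54
```

```text
t 25.8 pos [ 0.6831 -0.0083  0.1966] rot [-3.14 -0.    1.58] w 0.0654 F [ 0.6 -0.3 -0.4] gf 0.0
shift [-0.002   0.0027  0.1116] turn [-0.001 -0.     0.04 ]
```

```bash
python3 -m handwheel '[[0.5,-0.002,0.0027,0,0,0,0.04],[0.5,-0.002,0.0027,0,0,0,0.04],[0.5,-0.002,0.0027,0.02,0,0,0.04],[0.5,-0.002,0.0027,0.04,0,0,0.04],[0.5,-0.002,0.0027,0.045,0,0,0.04],[0.5,-0.002,0.0027,0.045,0,0,0.04],[0.5,-0.002,0.0027,0.045,0,0,0.04],[0.5,-0.002,0.0027,0.045,0,0,0.04]]' >/dev/null; python3 go.py 0.6857 -0.0102 0.079 1.54
python3 - <<'E'
from h import *
f=grab("wrist","w9"); C=cloud(f).reshape(-1,3); ok=f["depth"].ravel()>0
P=C[ok&(C[:,2]>.082)&(C[:,2]<.105)&(np.hypot(C[:,0]-.6857,C[:,1]+.0102)<.035)]
print(len(P)); r=cv2.minEnclosingCircle((P[:,:2]*1e3).astype(np.float32)); print(r, P[:,2].max(), np.percentile(P,[2,98],axis=0).round(4))
E
```

```text
t 26.6 pos [ 0.6871 -0.0102  0.154 ] rot [3.139 0.    1.538] w 0.0651 F [-0.7 -0.1  0.5] gf 0.0
shift [ 0.     -0.0015  0.069 ] turn [ 0.002  0.    -0.002]
2809
((686.6348876953125, -7.209639072418213), 19.78651237487793) 0.09793614803167056 [[ 0.6691 -0.024   0.083 ]
 [ 0.7043  0.0114  0.0964]]
```

```bash
python3 -m handwheel '[[0.5,0.0005,-0.001,0.03,0,0,0],[0.5,0.0005,-0.001,0.05,0,0,0],[0.5,0.0005,-0.001,0.062,0,0,0],[0.5,0.0005,-0.001,0.069,0,0,0],[0.5,0.0005,-0.001,0.069,0,0,0],[0.5,0.0005,-0.001,0.069,0,0,0],[0,0.0005,-0.001,0.069,0,0,0],[-0.5,0.0005,-0.001,0.069,0,0,0],[-1,0.0005,-0.001,0.069,0,0,0],[-1,0.0005,-0.001,0.069,0,0,0]]' >/dev/null ;python3 -m handwheel '[[-1,0,0,0,0,0,0],[-1,0,0,0,0,0,0],[-1,0,0,0,0,0,0],[-1,0,0,0,0,0,0],[-1,0,0,0,0,0,0]]';python3 go.py 0.559 0.308 0.22 1.54
```

```text
time_s: 28.15
position: [0.6855, -0.0096, 0.0838]
ee_rot: [3.141, 0.0, 1.538]
contact_force: [0.6, 0.8, 3.5]
width: 0.0391
grip_force: 30.0
t 28.15 pos [ 0.6855 -0.0096  0.0838] rot [3.141 0.    1.538] w 0.0391 F [0.6 0.8 3.5] gf 30.0
shift [ 0.3133 -0.1368 -0.1423] turn [ 0.001  0.    -0.002]
```

```bash
python3 -m handwheel '[[-1,0,0,-0.02,0,0,0],[-1,0,0,-0.05,0,0,0],[-1,0,0,-0.09,0,0,0],[-1,0.01,-0.005,-0.125,0,0,0],[-1,0.04,-0.018,-0.14,0,0,0],[-1,0.08,-0.035,-0.14,0,0,0],[-1,0.12,-0.053,-0.14,0,0,0],[-1,0.16,-0.07,-0.14,0,0,0],[-1,0.2,-0.088,-0.14,0,0,0],[-1,0.24,-0.105,-0.14,0,0,0]]' >/dev/null;python3 -m handwheel '[[-1,0.035,-0.015,0,0,0,0],[-1,0.06,-0.026,0,0,0,0],[-1,0.072,-0.031,0,0,0,0],[-1,0.072,-0.031,0,0,0,0],[-1,0.072,-0.031,0,0,0,0],[-1,0.072,-0.031,0,0,0,0],[-1,0.072,-0.031,0,0,0,0]]' >/dev/null; python3 go.py 0.559 0.308 0.0785 1.54
```

```text
t 29.85 pos [0.5603 0.3053 0.2233] rot [-3.142  0.     1.536] w 0.0387 F [-0.6 -0.7 -0.2] gf 30.0
shift [ 0.0027 -0.0014  0.1388] turn [-0.     0.    -0.004]
```

```bash
python3 -m handwheel '[[-1,0.0026,-0.0014,0.03,0,0,0],[-1,0.0026,-0.0014,0.06,0,0,0],[-1,0.0026,-0.0014,0.09,0,0,0],[-1,0.0026,-0.0014,0.1,0,0,0],[-1,0.0026,-0.0014,0.105,0,0,0],[-1,0.0026,-0.0014,0.11,0,0,0],[-1,0.0026,-0.0014,0.115,0,0,0],[-1,0.0026,-0.0014,0.12,0,0,0],[-1,0.0026,-0.0014,0.12,0,0,0],[-1,0.0026,-0.0014,0.12,0,0,0]]';python3 go.py 0.559 0.308 0.0785 1.54
```

```text
time_s: 30.85
position: [0.5584, 0.3095, 0.1038]
ee_rot: [3.141, -0.0, 1.538]
contact_force: [-0.0, 0.7, -0.8]
width: 0.0396
grip_force: 30.0
t 30.85 pos [0.5584 0.3095 0.1038] rot [ 3.141 -0.     1.538] w 0.0396 F [-0.   0.7 -0.8] gf 30.0
shift [-0.0014  0.0007  0.0193] turn [ 0.    -0.    -0.002]
```

```bash
python3 -m handwheel '[[-1,-0.0014,0.0006,0.002,0,0,0],[-1,-0.0014,0.0006,0.006,0,0,0],[-1,-0.0014,0.0006,0.01,0,0,0],[-1,-0.0014,0.0006,0.013,0,0,0],[-1,-0.0014,0.0006,0.016,0,0,0],[-1,-0.0014,0.0006,0.018,0,0,0],[-1,-0.0014,0.0006,0.019,0,0,0],[-1,-0.0014,0.0006,0.019,0,0,0],[-1,-0.0014,0.0006,0.019,0,0,0]]';python3 go.py 0.559 0.308 0.0785 1.54
```

```text
time_s: 31.75
position: [0.5589, 0.308, 0.0846]
ee_rot: [3.141, -0.0, 1.538]
contact_force: [-0.7, -0.4, -1.1]
width: 0.0393
grip_force: 30.0
t 31.75 pos [0.5589 0.308  0.0846] rot [ 3.141 -0.     1.538] w 0.0393 F [-0.7 -0.4 -1.1] gf 30.0
shift [0.     0.0001 0.0001] turn [ 0.    -0.    -0.002]
```

```bash
python3 -m handwheel '[[-1,0,0,0.0007,0,0,0],[0,0,0,0.0007,0,0,0],[0.4,0,0,0.0007,0,0,0],[0.6,0,0,0.0007,0,0,0],[0.6,0,0,0.0007,0,0,0],[0.6,0,0,0.0007,0,0,0],[0.6,0,0,-0.02,0,0,0],[0.6,0,0,-0.06,0,0,0],[0.6,0,0,-0.11,0,0,0],[0.6,0,0,-0.11,0,0,0]]'
python3 - <<'E'
from h import *
f=grab("scene","s10"); C=cloud(f); P=C.reshape(-1,3)
Q=P[(P[:,2]>.08)&(P[:,2]<.11)&(np.hypot(P[:,0]-.559,P[:,1]-.308)<.035)]; print("small top",np.percentile(Q,[2,50,98],axis=0).round(4))
for n in ("scene","top"):
    f=grab(n,n+"11") if n=="top" else f; C=cloud(f); im=f["image"].astype(int)
    m=((im.min(2)>120)&(C[:,:,2]>.018)&(C[:,:,2]<.035)&(abs(C[:,:,0]-.529)<.05)&(abs(C[:,:,1]+.054)<.05)).astype(np.uint8)
    cs,_=cv2.findContours(m,cv2.RETR_EXTERNAL,cv2.CHAIN_APPROX_NONE); W=onplane(f,max(cs,key=len).reshape(-1,2),.026)[:,:2]*1e3
    r=cv2.minAreaRect(W.astype(np.float32)); print(n,m.sum(),np.round(r[0],1),np.round(r[1],1),round(r[2],1))
E
```

```text
time_s: 32.75
position: [0.5632, 0.3098, 0.2037]
ee_rot: [3.128, -0.006, 1.538]
contact_force: [1.0, 0.9, 1.4]
width: 0.0695
grip_force: 0.0
small top [[0.5543 0.2888 0.0809]
 [0.5695 0.3065 0.0916]
 [0.5768 0.325  0.0977]]
scene 256 [527.  -52.5] [49.5 48.3] 84.5
top 445 [528.7 -54.4] [50.4 49.3] 86.3
```

The small bulb is seated, with its top at about 96–98 mm. Last part: the plug at (528,-53.5), yaw about -5°, gripped high on its body.

```bash
python3 go.py 0.528 -0.0535 0.14 3.05; python3 -m handwheel '[[0.6,-0.02,0,0,0,0,-0.1],[0.6,-0.06,-0.003,0,0,0,-0.25],[0.6,-0.1,-0.006,0,0,0,-0.4],[0.6,-0.145,-0.01,0,0,0,-0.55],[0.6,-0.19,-0.014,0.01,0,0,-0.7],[0.6,-0.235,-0.02,0.02,0,0,-0.85],[0.6,-0.28,-0.02,0.04,0,0,-1],[0.6,-0.32,-0.02,0.05,0,0,-1.15],[0.6,-0.35,-0.02,0.05,0,0,-1.3],[0.6,-0.36,-0.02,0.05,0,0,-1.45]]' >/dev/null;python3 -m handwheel '[[0.6,0,0,0,0,0,-0.06],[0.6,0,0,0,0,0,-0.06],[0.6,0,0,0,0,0,-0.06],[0.6,0,0,0,0,0,-0.06]]' >/dev/null;python3 go.py 0.528 -0.0535 0.031 3.05
```

```text
t 32.85 pos [0.56   0.3084 0.1969] rot [ 3.137e+00 -2.000e-03  1.538e+00] w 0.0697 F [-0.4 -1.2  0.3] gf 0.0
shift [-0.3629 -0.0204  0.0501] turn [ 0.005  0.002 -1.512]
t 34.25 pos [ 0.5266 -0.0507  0.1437] rot [ 3.141e+00 -1.000e-03  3.004e+00] w 0.0696 F [ 0.2  0.5 -0.1] gf 0.0
shift [-0.0019 -0.0026  0.1067] turn [ 0.    -0.001 -0.046]
```

```bash
python3 -m handwheel '[[0.6,-0.0019,-0.0026,0.01,0,0,-0.046],[0.6,-0.0019,-0.0026,0.04,0,0,-0.046],[0.6,-0.0019,-0.0026,0.07,0,0,-0.046],[0.6,-0.0019,-0.0026,0.09,0,0,-0.046],[0.6,-0.0019,-0.0026,0.102,0,0,-0.046],[0.6,-0.0019,-0.0026,0.107,0,0,-0.046],[0.6,-0.0019,-0.0026,0.107,0,0,-0.046],[0.6,-0.0019,-0.0026,0.107,0,0,-0.046]]'; python3 -m handwheel '[[0.3,0,0,0,0,0,0],[0,0,0,0,0,0,0],[-0.4,0,0,0,0,0,0],[-1,0,0,0,0,0,0],[-1,0,0,0,0,0,0],[-1,0,0,0,0,0,0],[-1,0,0,0,0,0,0],[-1,0,0,0,0,0,0]]';python3 go.py 0.4673 0.3304 0.1 2.897
```

```text
time_s: 35.05
position: [0.5294, -0.0542, 0.0385]
ee_rot: [-3.141, 0.002, 3.051]
contact_force: [0.2, -0.2, 0.7]
width: 0.0696
grip_force: 0.0
time_s: 35.85
position: [0.5289, -0.0541, 0.0379]
ee_rot: [3.142, 0.001, 3.051]
contact_force: [-0.9, 0.3, 5.1]
width: 0.05
grip_force: 30.0
t 35.85 pos [ 0.5289 -0.0541  0.0379] rot [3.142e+00 1.000e-03 3.051e+00] w 0.05 F [-0.9  0.3  5.1] gf 30.0
shift [ 0.096   0.3773 -0.0681] turn [0.    0.001 0.154]
```

```bash
python3 -m handwheel '[[-1,0,0,-0.02,0,0,0],[-1,0,0,-0.05,0,0,0],[-1,0.005,0.02,-0.08,0,0,0],[-1,0.015,0.06,-0.09,0,0,0.04],[-1,0.025,0.1,-0.09,0,0,0.08],[-1,0.036,0.14,-0.09,0,0,0.12],[-1,0.046,0.18,-0.09,0,0,0.154],[-1,0.056,0.22,-0.09,0,0,0.154],[-1,0.066,0.26,-0.09,0,0,0.154],[-1,0.076,0.3,-0.09,0,0,0.154]]' >/dev/null;python3 -m handwheel '[[-1,0.002,0.04,0,0,0,0],[-1,0.007,0.07,0,0,0,0],[-1,0.007,0.08,0,0,0,0],[-1,0.007,0.08,0,0,0,0],[-1,0.007,0.08,0,0,0,0],[-1,0.007,0.08,0,0,0,0],[-1,0.007,0.08,0,0,0,0]]' >/dev/null; python3 go.py 0.4673 0.3304 0.0545 2.897
```

```text
t 37.55 pos [0.4926 0.3296 0.1273] rot [-3.141 -0.     2.896] w 0.0496 F [-1.3  0.2 -0.4] gf 30.0
shift [ 0.0247 -0.0054  0.0669] turn [-0.    -0.    -0.001]
```

```bash
python3 -m handwheel '[[-1,0.0247,-0.0054,0,0,0,0],[-1,0.0247,-0.0054,0,0,0,0],[-1,0.0247,-0.0054,0,0,0,0],[-1,0.0247,-0.0054,0.02,0,0,0],[-1,0.0247,-0.0054,0.035,0,0,0],[-1,0.0247,-0.0054,0.045,0,0,0],[-1,0.0247,-0.0054,0.05,0,0,0],[-1,0.0247,-0.0054,0.05,0,0,0],[-1,0.0247,-0.0054,0.05,0,0,0]]' >/dev/null; python3 go.py 0.4673 0.3304 0.0545 2.897
python3 - <<'E'
from h import *
grab("scene","s12")
E
```

```text
t 38.45 pos [0.4676 0.3318 0.0777] rot [3.141 0.    2.897] w 0.0497 F [ 0.5  1.  -0.7] gf 30.0
shift [-0.0001 -0.0014  0.0172] turn [0. 0. 0.]
```

View pics/s12.png

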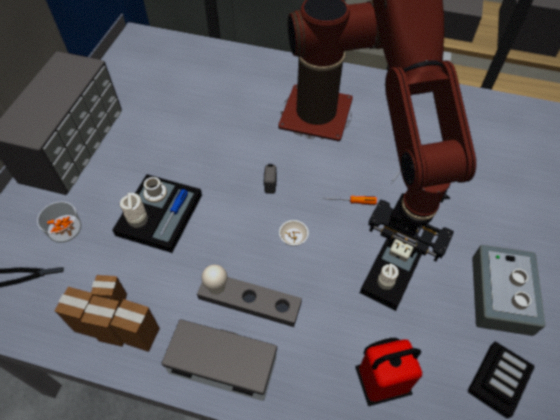

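The scene view shows the ceiling kit complete at (158,208), the small bulb upright at (389,275), and the plug held over its recess at (402,250). I'll lower it and release.

```bash
python3 -m handwheel '[[-1,0,-0.0012,0.008,0,0,0],[-1,0,-0.0012,0.012,0,0,0],[-1,0,-0.0012,0.015,0,0,0],[-1,0,-0.0012,0.017,0,0,0],[-1,0,-0.0012,0.017,0,0,0],[-1,0,-0.0012,0.017,0,0,0]]'; python3 -m handwheel '[[-0.2,0,0,0,0,0,0],[0.3,0,0,0,0,0,0],[0.6,0,0,0,0,0,0],[0.6,0,0,0,0,0,0],[0.6,0,0,0,0,0,0],[0.6,0,0,-0.02,0,0,0],[0.6,0,0,-0.06,0,0,0],[0.6,0,0,-0.11,0,0,0],[0.6,0,0,-0.16,0,0,0],[0.6,0,0,-0.18,0,0,0]]'; python3 -m handwheel '[[0.6,0.05,-0.03,-0.02,0,0,0],[0.6,0.1,-0.06,-0.04,0,0,0],[0.6,0.1,-0.1,-0.04,0,0,0],[0.6,0.1,-0.1,-0.04,0,0,0]]'
python3 - <<'E'
from h import *
for n in("scene","top"):
    f=grab(n,n+"13"); C=cloud(f); im=f["image"].astype(int)
    P=C.reshape(-1,3)[(f["depth"]>0).ravel()]
    for k,(x,y,r,z0,z1) in dict(large=(.557,-.364,.035,.115,.14),small=(.559,.308,.03,.085,.11),holder=(.457,-.359,.03,.06,.09),plug=(.467,.330,.03,.04,.056),driver=(.475,-.28,.03,.038,.06),globe=(.683,-.095,.04,.08,.13),dish=(.4766,.046,.045,.012,.04)).items():
        Q=P[(np.hypot(P[:,0]-x,P[:,1]-y)<r)&(P[:,2]>z0)&(P[:,2]<z1)]
        print(n,k,len(Q),(np.percentile(Q,[3,50,97],axis=0)*1e3).round().tolist() if len(Q) else "")
a=cv2.imread("pics/top13.png"); b=np.hstack([a[110:230,380:485],a[110:230,95:200]]); cv2.imwrite("pics/c13.png",cv2.resize(b,None,fx=3.5,fy=3.5,interpolation=2))
E
```

```text
time_s: 39.1
position: [0.4671, 0.3305, 0.0605]
ee_rot: [3.141, 0.0, 2.897]
contact_force: [-0.1, -0.7, -1.2]
width: 0.0496
grip_force: 30.0
time_s: 40.1
position: [0.4691, 0.3316, 0.2468]
ee_rot: [3.136, 0.007, 2.897]
contact_force: [-0.0, -0.5, -0.8]
width: 0.0694
grip_force: 0.0
time_s: 40.5
position: [0.3431, 0.2557, 0.2814]
ee_rot: [3.141, 0.001, 2.898]
contact_force: [-0.2, 0.5, 0.7]
width: 0.0695
grip_force: 0.0
scene large 248 [[534.0, -385.0, 116.0], [560.0, -361.0, 123.0], [581.0, -339.0, 130.0]]
scene small 178 [[541.0, 290.0, 86.0], [560.0, 308.0, 92.0], [576.0, 324.0, 98.0]]
scene holder 152 [[436.0, -378.0, 61.0], [457.0, -359.0, 70.0], [476.0, -339.0, 77.0]]
scene plug 305 [[444.0, 305.0, 42.0], [470.0, 328.0, 49.0], [492.0, 353.0, 54.0]]
scene driver 160 [[448.0, -291.0, 40.0], [474.0, -277.0, 47.0], [503.0, -269.0, 53.0]]
scene globe 509 [[663.0, -118.0, 84.0], [692.0, -90.0, 104.0], [711.0, -66.0, 115.0]]
scene dish 326 [[439.0, 12.0, 13.0], [461.0, 45.0, 20.0], [511.0, 83.0, 29.0]]
top large 377 [[534.0, -386.0, 116.0], [558.0, -363.0, 123.0], [580.0, -341.0, 129.0]]
top small 235 [[541.0, 288.0, 86.0], [559.0, 305.0, 91.0], [576.0, 324.0, 96.0]]
top holder 176 [[436.0, -379.0, 61.0], [455.0, -358.0, 71.0], [477.0, -340.0, 75.0]]
top plug 443 [[444.0, 305.0, 43.0], [466.0, 327.0, 47.0], [490.0, 352.0, 51.0]]
top driver 278 [[447.0, -291.0, 39.0], [474.0, -279.0, 45.0], [503.0, -269.0, 50.0]]
top globe 644 [[656.0, -120.0, 84.0], [676.0, -93.0, 104.0], [705.0, -68.0, 113.0]]
top dish 450 [[441.0, 9.0, 12.0], [482.0, 47.0, 20.0], [513.0, 83.0, 26.0]]
```

View pics/c13.png

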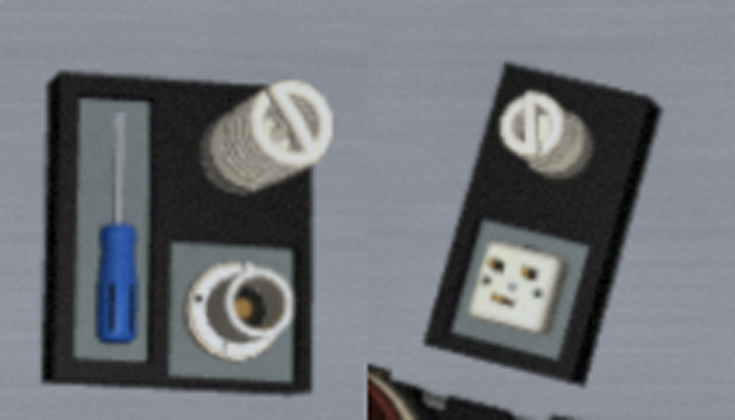

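The crop shows all five parts in their cut-outs: screwdriver at (117,230), large bulb (290,123), lampholder (240,308), small bulb (530,125) and plug (512,287). The heights match seated values, so I'll let the arm settle and hand in.

```bash
python3 -m handwheel '[[0.6,0,0,0,0,0,0],[0.6,0,0,0,0,0,0],[0.6,0,0,0,0,0,0],[0.6,0,0,0,0,0,0],[0.6,0,0,0,0,0,0]]' && python3 -c "
from bench import bot
print(bot.finish_job())"
```

```text
time_s: 41.1
position: [0.3458, 0.2578, 0.28]
ee_rot: [-3.141, -0.001, 2.897]
contact_force: [-0.1, -0.1, -1.0]
width: 0.0696
grip_force: 0.0
the job is handed in; nothing more can be done
None
```

Both repair kits are made up and handed in at 41 s of the 131 s allowed: the final camera check shows all five parts seated at the right heights, both bulbs upright, and the globe bulb and dish of screws where they were.

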